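Hold a controller's recessed reset button down

TASK

The controller box lying on its back on the bench needs a factory reset. Swing its door open by the bar handle, back past upright so that it stays open, then take the reset pin (the slim tool with the thin pin) out of the tool stand, reach its pin down through the round aperture nearer the door hinge and press the recessed reset button fully down. Finish while holding it down with the pin in the gripper; do not press the other button, and leave the nut driver in the stand and the multimeter and screw dish where they are.

Things in the scene. Friction and masses are not known exactly. Their poses are not given: they have to be found in the camera images.
- controller_box: Grey box fixed on the bench, lying on its back: 180 (its x) x 190 (y) x 90 mm, 4 mm walls, open at the top under a door hinged on its +y side; cable glands stick out 16 mm at -x. Origin at the centre of its underside, z up. Inside, a white plate 66 mm above the bench; on it a grey guard, 40 x 72 mm, rises to 72 mm and has two round apertures side by side in y.
- box_door (a joint): Door angle: 0 shut (flat), 1.57 upright, stop at 2.0; starts at 0 to 0.2. It turns about a line through point door_hinge along the box's x; its free -y edge rises and swings over to +y. Stiff hinge: stays where it is left, takes 2 to 5 N at the handle. Door plate 186 x 194 x 6 mm, 0.3 kg, underside level with the hinge line.
- door_handle (a point): Centre of the door's round steel bar handle, 10 mm thick, 90 mm between its two posts, parallel to the hinge; 165 mm from the hinge line, 29 mm from the door's free edge, centre line 35 mm off the outer face (41 mm off the hinge's plane). Moves with the door; at angle 0 axes as the box's: x along the bar, z away from the outer face.
- door_hinge (a point): Middle of the hinge line: fixed on the box, 97 mm to +y of its centre and 91 mm up; axes as the box's.
- reset_mouth (a point): Centre of the mouth of the aperture over the reset button, the one nearer the hinge (y +1 mm in the box's frame, 72 mm above the bench): 13 mm across with a 1.5 mm countersink, straight down. The flat cap of the button, 11 mm across, lies 14 mm under the mouth.
- mode_mouth (a point): Centre of the mouth of the other aperture, farther from the hinge (y -31 mm in the box's frame, same height, same size): the mode button lies under it. Not to be pressed.
- reset_button (a joint): How far the reset button is pressed: 0 up, 0.006 m fully down. A spring pushes back: about 1.5 N to start, 5 N fully down, then a hard stop.
- mode_button (a joint): The same for the mode button.
- tool_stand: Tool stand fixed on the bench: aluminium block 60 (x) x 124 (y) mm, top 60 mm above the bench, on a dark 84 x 140 x 10 mm foot. Origin at the centre of the underside. Two vertical 13 mm holes, 31 mm either side of its centre in y, 50 mm deep; the reset pin and the nut driver stand in them, in either order.
- reset_pin: Slim tool standing tip down in the stand: black round handle 16 mm thick, 76 mm long; under it a finger guard 24 mm across, 4 mm thick, resting on the stand's top; under that a steel pin 5 mm thick, 45 mm long, round end. 50 g. Origin at the end of the pin, z up the tool: guard from 45 to 49 mm, handle from 49 to 125 mm.
- pin_tip (a point): End of the pin (the same point as the reset pin's origin).
- nut_driver: Nut driver standing in the stand's other hole: stout black handle 28 mm thick, shaft 11 mm thick, 104 mm in all, so shorter and thicker than the reset pin. Origin at the end of its shaft. Leave it there.
- multimeter: Hand multimeter lying on its back to the left of the box, 138 x 68 x 40 mm, loose; origin at the centre of its underside. Leave it alone.
- screw_dish: Round dish of screws, 73 mm across and 23 mm high, loose, on the right behind the tool stand; origin at the centre of its underside. Leave it alone.

How it is judged:
By the outcome, as a careful person would: the job done as asked, in the order asked, and still so for the second after the job is handed in, while the arm keeps its last pose, push and grip.
It also fails if it takes over 61 s, if anything falls off the work surface, if the arm or the gripper's body presses on something with over 40 N, if the wrist force passes 120 N, or if a joint passes its speed limit or range.

ROBOT

A 6-joint arm with a two-finger parallel gripper is mounted at the origin on a cart in front of the work surface, level with it; the furniture and walls round the work are solid. World frame = base frame: x ahead of the robot, y to its left, z up, the work surface at z = 0. Lengths are in mm, angles in rad, forces in N, time in s.
With the tool pointing down it reaches from about 250 to 775 mm from the base axis. Payload 4 kg.
Tool frame: the origin (TCP) lies between the finger pads; the fingertips stand 11 mm ahead of it and the grasp point (between the pads) lies 8 mm behind it; z points along the fingers, y is the line along which they close (so a half turn about z gives the same grasp; the last joint's range is limited). The gripper opens to 85 mm and grips with 20 to 120 N. Pads are 22 mm wide; open, the fingers measure 114 mm over their backs; the gripper's body (76 mm by 85 mm) begins 54 mm behind the grasp point. The pads swing forward as they close: fully open they stand 13 mm farther back than shut.
Start: joints at [-1.263, 0.087, 1.371, -0, 1.684, -0.103], TCP at [219.637, -504.258, 242.341] pointing down, gripper open.
Joint ranges: [-3.1, 3.1], [-0.76, 2.03], [0.27, 2.55], [-1.08, 4.22], [0.17, 2.65], [-2.57, 2.57]. Speed limits (rad/s): [2.79, 2.79, 3.14, 3.14, 3.14, 3.14].

INTERFACE

Orientations are given as a unit quaternion [w, x, y, z].
In Python, from workcell import monitor, viewer, order gives the robot as it stands. The module is installed in compiled form; this text tells all that it offers.
- The arm moves only by the tool move_arm, never from a script. Its argument "rows" is a list of rows, each an object with "linear": the shift along the tool's x, y, z scaled (see below), a list of three; "twist": the turn, a rotation vector about the tool's x, y, z scaled (see below), a list of three. A call has 1 to 5 rows; each row shifts and turns the commanded pose from where the row before left it, along the tool's axes as they then stand; what a row does not reach is not made up. The controller multiplies each number of a shift by 0.06 m and each number of a turn by 8 degrees. A row lasts 1/8 s, in which the tool goes at most 62.5 mm and 10.7 degrees, less where a joint would pass 70% of its speed; a pose out of reach is approached as far as the arm can. A call with a number of a shift or a turn outside -1 to 1 is refused whole. A call with a gripper value outside its range is refused whole. "fingers" is the finger opening in mm, from 0 to 85.4, set as the call begins (left out, the last holds). The fingers move at their own pace and stop on an object; "grip_force" is the grip in N (left out, the last holds). Time passes only in rows, so rows that do not move let the fingers close. It gives the time, the measured TCP pose, the force, the opening and the grip force at its end, in the units of the state.
- monitor.get_state(): the state, without advancing time (a new reading comes with each control period).
- viewer.capture(name): name is "side" or "top"; returns a dict with "image" (420x560x3 uint8, red, green, blue), "z_map" (420x560 float32, mm along the optical axis (not along the pixel's ray), 0 where there is no reading), "mtx" (3x3 intrinsics, pixels), "world_to_cam" (4x4, takes a point from world to camera coordinates). Camera axes: x right, y up, looking along -z (the intrinsics and any distortion apply to the point x, -y, -z); pixel columns grow to the right and rows downward; lengths in mm; the calibration is good to about 2 mm. A picture is of the moment at which its call begins.
- order.sign_off(): hands the job in; it is judged then, once.
The state is a dict: "clock": time; "q": joint angles; "joint_vel": joint speeds; "joint_efforts": joint torques, N m; "tool_pos": TCP position; "tool_rot": TCP orientation; "wrist_force": force on the tool from outside, world axes, zero at the start; "wrist_torque": the same for the moment, N m; "gripper_width": finger opening in mm; "finger_force": force on a finger pad.
Only numpy, scipy, OpenCV 4.12 (cv2) and the standard library are available. Lean on these libraries where they do the work, as an engineer would, in place of code of your own. Each camera call takes 0.05 s, during which the arm holds its last target. There are 200 camera calls.

## Working session

There is one attempt and no reset: what is moved stays moved. The work goes in short steps, Python scripts to look and compute and a tool call to move; the robot and the scene stay as the last step left them, time stands still between calls to the robot, and variables do not carry over. Pictures are saved under pics/ and viewed, at most 13 in all, crops included, and the job is handed in when it is done.

Besides the shell and the picture viewer there is one more tool, called after ">>>" as a command line: name --argument value ..., lists and objects as JSON in quotes. move_arm: Moves the arm, as the interface text tells. Its arguments: {"type":"object","properties":{"rows":{"type":"array","items":{"type":"object","properties":{"linear":{"type":"array","items":{"type":"number"}},"twist":{"type":"array","items":{"type":"number"}}}}},"fingers":{"type":"number"},"grip_force":{"type":"number"}},"required":["rows"]}

```bash
mkdir -p pics; cat > h.py <<'E'
import numpy as np, cv2
from workcell import monitor, viewer, order
def pts(c):
    z=c["z_map"].astype(float); K=c["mtx"]; v,u=np.mgrid[:z.shape[0],:z.shape[1]]
    X=np.stack([(u-K[0,2])/K[0,0]*z, -(v-K[1,2])/K[1,1]*z, -z, np.ones_like(z)],-1)
    P=X@np.linalg.inv(c["world_to_cam"]).T
    P=P[...,:3].copy(); P[z==0]=np.nan
    return P
def save(c,n): cv2.imwrite("pics/"+n,c["image"][...,::-1])
E
python3 - <<'E'
from h import *
for n in("side","top"):
    c=viewer.capture(n); save(c,n+"0.png"); np.savez(n+"0.npz",**c); print(c["mtx"],c["world_to_cam"].round(3), c.keys())
print(monitor.get_state())
E
```

```text
[[501.59037838   0.         283.24071633]
 [  0.         501.59037838 210.06703267]
 [  0.           0.           1.        ]] [[ 8.950000e-01 -4.450000e-01 -1.900000e-02 -5.033120e+02]
 [ 1.880000e-01  3.380000e-01  9.220000e-01 -1.941080e+02]
 [-4.040000e-01 -8.300000e-01  3.860000e-01 -1.155944e+03]
 [ 0.000000e+00  0.000000e+00  0.000000e+00  1.000000e+00]] dict_keys(['image', 'z_map', 'mtx', 'world_to_cam'])
[[512.30270502   0.         281.08406621]
 [  0.         512.30270502 209.39132994]
 [  0.           0.           1.        ]] [[-1.000000e-02 -1.000000e+00  1.500000e-02 -1.917400e+01]
 [ 9.870000e-01 -7.000000e-03  1.580000e-01 -5.780150e+02]
 [-1.580000e-01  1.600000e-02  9.870000e-01 -1.650821e+03]
 [ 0.000000e+00  0.000000e+00  0.000000e+00  1.000000e+00]] dict_keys(['image', 'z_map', 'mtx', 'world_to_cam'])
{'clock': 0.1, 'q': array([-1.26309822e+00,  8.79005529e-02,  1.37214960e+00, -2.99644292e-05,
        1.68362540e+00, -1.03131931e-01]), 'joint_vel': array([ 1.33769443e-05, -2.26383538e-03, -2.91292973e-03, -1.31195734e-03,
       -1.78126204e-04,  1.76664348e-03]), 'joint_efforts': array([ 2.82499670e-03, -3.53014612e+01, -3.14219677e+01, -1.30391909e-04,
        7.91513070e-03, -7.59999210e-06]), 'tool_pos': array([ 219.48837287, -503.81764792,  241.22195551]), 'tool_rot': array([-1.03448821e-03,  9.78976226e-01,  2.03971722e-01, -1.21148110e-04]), 'wrist_force': array([-0.07397346,  0.63112294,  0.26309835]), 'wrist_torque': array([-0.0164524 ,  0.01282812,  0.00501291]), 'finger_force': 0.0, 'gripper_width': 85.03411437195096}
```

View pics/side0.png

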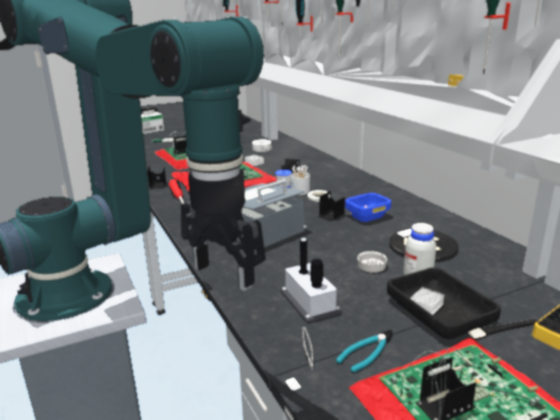

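View pics/top0.png

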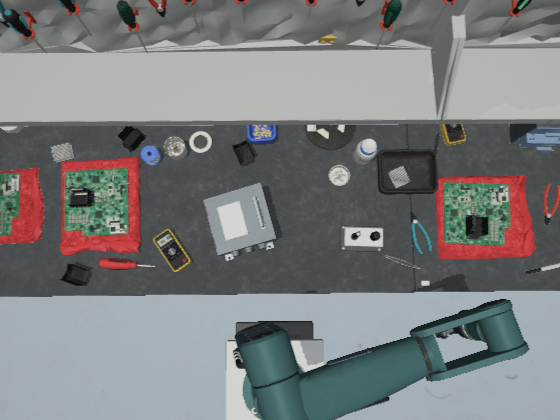

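Side view: the stand is at (312,290), with the slim tall reset pin at (303,255), on the box side, and the stout nut driver at (316,272). Top view: the box is at (240,218) with the handle on the right at (260,210), the stand at (362,237) and the dish at (340,175).

```bash
python3 - <<'E'
from h import *
for n,boxr,stand in(("top",(170,270,195,285),(220,260,330,400)),("side",(170,260,225,320),(225,330,270,350))):
    c=dict(np.load(n+"0.npz")); P=pts(c)
    B=P.reshape(-1,3); B=B[~np.isnan(B).any(1)]
    m=(B[:,0]>250)&(B[:,0]<600)&(abs(B[:,1])<500)&(abs(B[:,2])<12)
    A=np.c_[B[m][:,:2],np.ones(m.sum())]; s=np.linalg.lstsq(A,B[m][:,2],rcond=None)[0]
    print(n,"bench plane",s,m.sum())
    r=P[stand[0]:stand[1],stand[2]:stand[3]].reshape(-1,3); r=r[~np.isnan(r).any(1)]
    for lo,hi in((50,68),(72,98),(98,113),(118,160)):
        q=r[(r[:,2]>lo)&(r[:,2]<hi)&(r[:,1]<-100)&(r[:,0]>270)&(r[:,0]<480)]
        if len(q)>3: print(" z",lo,hi,len(q),q.mean(0).round(1),q.min(0).round(1),q.max(0).round(1), cv2.minAreaRect(q[:,:2].astype(np.float32)))
    r=P[boxr[0]:boxr[1],boxr[2]:boxr[3]].reshape(-1,3); r=r[~np.isnan(r).any(1)]
    r=r[(r[:,0]>250)&(r[:,0]<620)&(r[:,1]>-250)&(r[:,1]<250)]
    q=r[(r[:,2]>50)&(r[:,2]<200)]
    print(" box",cv2.minAreaRect(q[:,:2].astype(np.float32)),np.histogram(q[:,2],bins=np.arange(50,190,10)))
    np.save(n+"box.npy",r)
    print(" stand rgb/h"); 
c=cv2.imread("pics/top0.png"); a=cv2.resize(c[160:290,190:410],None,fx=3.4,fy=3.4,interpolation=cv2.INTER_CUBIC)
cv2.imwrite("pics/t1.png",a)
E
```

```text
top bench plane [ 3.47255170e-03  3.97243658e-04 -1.65357394e+00] 21037
 z 50 68 291 [ 466.  -290.4   59.5] [ 452.2 -353.2   50.8] [ 479.9 -230.7   67.9] ((466.33343505859375, -291.9548034667969), (122.15018463134766, 26.512561798095703), 88.91431427001953)
 z 72 98 11 [ 473.8 -302.3   84.7] [ 469.1 -331.6   78.1] [ 479.4 -258.    91.7] ((476.8847961425781, -295.23382568359375), (73.93841552734375, 9.231130599975586), 82.57957458496094)
 z 98 113 16 [ 473.9 -309.4  107.1] [ 468.  -336.   102.1] [ 478.2 -257.5  112.2] ((473.1880798339844, -296.6588439941406), (78.47863006591797, 9.120649337768555), 88.77117919921875)
 z 118 160 15 [ 476.9 -303.9  126.4] [ 469.4 -333.7  118. ] [ 479.5 -256.1  148.3] ((474.4441223144531, -294.8503723144531), (77.57513427734375, 9.600377082824707), 89.55331420898438)
 box ((532.8309326171875, 110.71866607666016), (200.7816162109375, 197.02691650390625), 15.124824523925781) (array([  83,   24,   12,    4,  484, 1221, 1125,  358,    7,    2,   79,
         22,    0]), array([ 50,  60,  70,  80,  90, 100, 110, 120, 130, 140, 150, 160, 170,
       180]))
 st
[... 394 characters left out ...]
04162597656, 15.679718017578125), 89.82332611083984)
 z 98 113 98 [ 472.8 -314.3  105.1] [ 464.5 -343.1   98. ] [ 479.8 -261.3  112.4] ((472.1745300292969, -302.2092590332031), (81.80552673339844, 15.169848442077637), 89.83482360839844)
 z 118 160 64 [ 476.3 -281.1  127.6] [ 471.  -335.4  118.3] [ 479.9 -259.7  141.2] ((476.2529296875, -297.5259094238281), (75.62574768066406, 8.778144836425781), 88.27720642089844)
 box ((535.5393676757812, 107.06217193603516), (182.83297729492188, 201.13836669921875), 13.667815208435059) (array([117, 428, 200, 184,  68, 149, 387, 177,  30,  30, 104,   0,   0]), array([ 50,  60,  70,  80,  90, 100, 110, 120, 130, 140, 150, 160, 170,
       180]))
 stand rgb/h
```

View pics/t1.png

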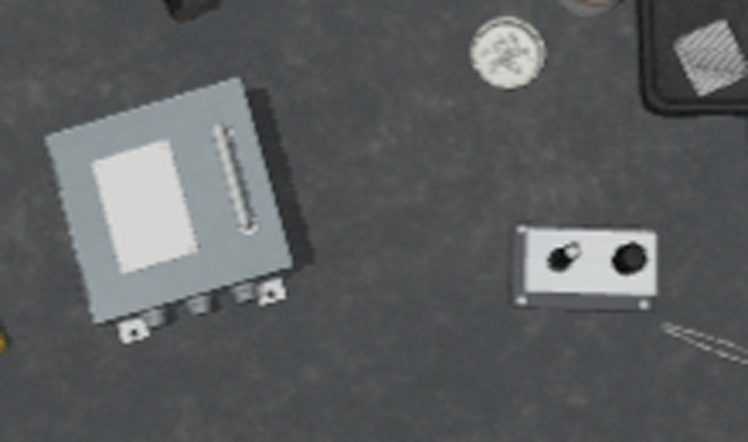

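Crop: the box is yawed about +15°, the handle bar runs from (218,125) to (252,230), and the pin's slim handle is at (560,258), on the +y hole. The nut driver is at (630,258).

```bash
cat > m1.py <<'E'
from h import *
for n in("top","side"):
    P=pts(dict(np.load(n+"0.npz"))); r=P.reshape(-1,3); r=r[~np.isnan(r).any(1)]
    s=r[(abs(r[:,0]-480)<75)&(abs(r[:,1]+297)<85)]
    q=s[(s[:,2]>55)&(s[:,2]<66)]; print(n,"standtop",len(q),q[:,2].mean(),cv2.minAreaRect(q[:,:2].astype(np.float32)))
    q=s[s[:,2]>72]
    for nm,g in(("pin",q[q[:,1]>-300]),("nut",q[q[:,1]<=-300])):
        print(nm,len(g),g.mean(0).round(1))
        for lo in range(72,150,13):
            k=g[(g[:,2]>=lo)&(g[:,2]<lo+13)]
            if len(k)>2: print("  ",lo,len(k),k.mean(0).round(1),k.min(0).round(1),k.max(0).round(1))
    b=r[(r[:,0]>400)&(r[:,0]<680)&(r[:,1]>-50)&(r[:,1]<260)&(r[:,2]>85)&(r[:,2]<180)]
    # ransac door plane
    rng=np.random.default_rng(0); best=0
    for _ in range(400):
        p=b[rng.choice(len(b),3,0)]; nn=np.cross(p[1]-p[0],p[2]-p[0]); nn/=np.linalg.norm(nn)+1e-9
        if abs(nn[2])<.9: continue
        i=abs((b-p[0])@nn)<3
        if i.sum()>best: best=i.sum(); I=i
    pl=b[I]; c0=pl.mean(0); nn=np.linalg.svd(pl-c0,full_matrices=False)[2][2]; nn*=np.sign(nn[2])
    d=(b-c0)@nn; pl=b[abs(d)<5]
    print(" door",len(pl),c0.round(1),"n",nn.round(4),"tilt",np.arccos(nn[2]),"dir",np.degrees(np.arctan2(nn[1],nn[0])))
    rect=cv2.minAreaRect(pl[:,:2].astype(np.float32)); print(rect,cv2.boxPoints(rect).round(1).tolist())
    h=b[(d>22)&(d<55)]; 
    hd=(h-c0)@nn; h=h[np.argsort(-hd)]; print(" handle",len(h),h.mean(0).round(1),"d",np.percentile(hd,[5,50,95]).round(1))
    u=np.linalg.svd(h-h.mean(0),full_matrices=False)[2][0]; u*=np.sign(u[0]); t=(h-h.mean(0))@u
    print("  dir",u.round(3),"yaw",np.degrees(np.arctan2(u[1],u[0])),"ext",t.min().round(1),t.max().round(1),"mid",(h.mean(0)+u*(t.min()+t.max())/2).round(1))
E
python3 m1.py
```

```text
top standtop 499 59.98517191071104 ((483.6991271972656, -292.1725769042969), (122.88230895996094, 60.1583251953125), 87.6559066772461)
pin 41 [ 483.  -259.4  120.5]
   72 7 [ 481.5 -258.4   79.7] [ 476.8 -263.7   72.1] [ 494.3 -254.2   84.6]
   85 3 [ 485.7 -255.    92.3] [ 482.6 -256.2   87.9] [ 488.3 -253.6   97.9]
   98 4 [ 482.7 -258.   104.9] [ 477.9 -263.5  102.1] [ 490.4 -253.9  106.9]
   111 3 [ 479.8 -256.2  117.3] [ 477.1 -259.1  112.2] [ 482.2 -254.2  123.9]
   124 7 [ 482.  -259.8  133.7] [ 477.9 -268.   131. ] [ 487.3 -252.9  136.3]
   137 17 [ 484.3 -261.3  141.2] [ 477.1 -267.8  137.5] [ 490.1 -254.5  148.3]
nut 80 [ 480.4 -320.7  109.2]
   72 6 [ 477.9 -316.6   79.5] [ 469.9 -331.6   74.4] [ 489.7 -310.1   84.4]
   85 7 [ 476.4 -314.2   88.7] [ 469.1 -323.    85.8] [ 485.3 -310.7   91.9]
   98 19 [ 479.7 -318.5  105.7] [ 468. -336.   99.] [ 496.7 -310.2  110.7]
   111 47 [ 481.6 -323.   117. ] [ 469.4 -334.6  111.3] [ 492.6 -312.   123.9]
 door 2804 [537.3 111.4 110.3] n [-0.042   0.1274  0.991 ] tilt 0.13457695602133732 dir 108.23249557545255
((539.0850219726562, 112
[... 1139 characters left out ...]
4.5 -341.6   85. ] [ 489.6 -322.6   98. ]
   98 84 [ 474.7 -334.2  104.5] [ 464.5 -343.1   98. ] [ 490.8 -320.2  110.9]
   111 84 [ 477.5 -329.5  116.4] [ 466.6 -339.5  111.1] [ 489.9 -316.1  120.6]
 door 820 [553.1  78.  113.6] n [-0.031   0.1268  0.9914] tilt 0.13089557488198295 dir 103.72560820305333
((536.1118774414062, 105.35530090332031), (191.78016662597656, 197.6842498779297), 16.5606746673584) [[416.0, 172.8000030517578], [472.3999938964844, -16.700000762939453], [656.2000122070312, 37.900001525878906], [599.9000244140625, 227.39999389648438]]
 handle 134 [551.8  44.8 152.8] d [24.1 35.8 40. ]
  dir [ 0.965  0.263 -0.006] yaw 15.265916690001744 ext -50.5 53.1 mid [553.1  45.1 152.8]
```

```bash
cat >> h.py <<'E'
from scipy.spatial.transform import Rotation as R
YB=np.radians(15.3)
def rot(yaw,tilt=0):  # tool x at yaw in world, z down; tilt about tool x
    return R.from_matrix(np.array([[np.cos(yaw),np.sin(yaw),0],[np.sin(yaw),-np.cos(yaw),0],[0,0,-1]]).T)*R.from_rotvec([tilt,0,0]) if 0 else R.from_matrix(np.c_[[np.cos(yaw),np.sin(yaw),0],[np.sin(yaw),-np.cos(yaw),0],[0,0,-1]])*R.from_rotvec([tilt,0,0])
def go(p=None,Rt=None):
    s=monitor.get_state(); q=s["tool_rot"]; R0=R.from_quat([q[1],q[2],q[3],q[0]])
    print("t",round(s["clock"],2),"pos",s["tool_pos"].round(1),"x axis deg",np.degrees(np.arctan2(*R0.as_matrix()[1::-1,0])).round(2),"z",R0.as_matrix()[:,2].round(3),"w",round(s["gripper_width"],1),"F",s["wrist_force"].round(1),"ff",round(s["finger_force"],1),"q",s["q"].round(2))
    if p is not None: print(" lin",(R0.inv().apply(np.array(p)-s["tool_pos"])/60).round(3))
    if Rt is not None: print(" twist",(np.degrees((R0.inv()*Rt).as_rotvec())/8).round(3))
E
sed -i 's/    return R.from_matrix(np.array.*if 0 else /    return /' h.py; python3 -c "
from h import *
go([554.3,48,210],rot(YB))"
```

```text
t 0.1 pos [ 219.5 -503.8  241.2] x axis deg 23.54 z [-0.001  0.002 -1.   ] w 85.0 F [-0.1  0.6  0.3] ff 0.0 q [-1.26  0.09  1.37 -0.    1.68 -0.1 ]
 lin [ 8.789 -6.202  0.535]
 twist [-0.015 -0.     1.03 ]
```

>>> move_arm --rows '[{"linear":[0.8,-0.56,0]},{"linear":[0.8,-0.56,0]},{"linear":[0.8,-0.56,0]},{"linear":[0.8,-0.56,0]},{"linear":[0.8,-0.56,0]}]' --fingers 60 --grip_force 40

```text
schema error: expected keys linear, twist
```

>>> move_arm --rows '[{"linear":[0.8,-0.56,0]},{"linear":[0.8,-0.56,0]},{"linear":[0.8,-0.56,0]},{"linear":[0.8,-0.56,0]},{"linear":[0.8,-0.56,0]}]'

```text
schema error: expected keys linear, twist
```

```bash
python3 -c "
from h import *
go([554.3,48,210],rot(YB))"
```

```text
t 0.1 pos [ 219.5 -503.8  241.2] x axis deg 23.54 z [-0.001  0.002 -1.   ] w 85.0 F [-0.1  0.6  0.3] ff 0.0 q [-1.26  0.09  1.37 -0.    1.68 -0.1 ]
 lin [ 8.789 -6.202  0.535]
 twist [-0.015 -0.     1.03 ]
```

>>> move_arm --rows '[{"linear":[0.8,-0.56,0],"twist":[0,0,0]},{"linear":[0.8,-0.56,0],"twist":[0,0,0]},{"linear":[0.8,-0.56,0],"twist":[0,0,0]},{"linear":[0.8,-0.56,0],"twist":[0,0,0]},{"linear":[0.8,-0.56,0],"twist":[0,0,0]}]' --fingers 60 --grip_force 40

```text
clock: 0.72
tool_pos: [373.1, -252.6, 241.9]
tool_rot: [-0.0, 0.979, 0.204, -0.0]
wrist_force: [0.2, 0.2, 0.4]
gripper_width: 60.1
finger_force: 0.0
```

>>> move_arm --rows '[{"linear":[0.8,-0.56,0],"twist":[0,0,0]},{"linear":[0.8,-0.56,0],"twist":[0,0,0]},{"linear":[0.8,-0.56,0],"twist":[0,0,0]},{"linear":[0.8,-0.56,0],"twist":[0,0,0]},{"linear":[0.4,-0.3,0],"twist":[0,0,1]}]'

```text
clock: 1.35
tool_pos: [510.4, -25.7, 241.5]
tool_rot: [-0.0, 0.991, 0.135, -0.001]
wrist_force: [0.1, -0.3, 0.3]
gripper_width: 59.8
finger_force: 0.0
```

```bash
python3 -c "
from h import *
go([554.3,48,200],rot(YB))"
```

```text
t 1.35 pos [510.4 -25.7 241.5] x axis deg 15.49 z [-0.001  0.001 -1.   ] w 59.8 F [ 0.1 -0.3  0.3] ff 0.0 q [-0.16  0.    1.46  0.    1.68  1.14]
 lin [ 1.034 -0.988  0.692]
 twist [-0.006  0.007  0.024]
```

>>> move_arm --rows '[{"linear":[0.52,-0.49,0.1],"twist":[0,0,0]},{"linear":[0.52,-0.5,0.3],"twist":[0,0,0]},{"linear":[0,0,0.6],"twist":[0,0,0]},{"linear":[0,0,0.58],"twist":[0,0,0]},{"linear":[0,0,0],"twist":[0,0,0]}]'

```text
clock: 1.98
tool_pos: [551.3, 45.7, 143.2]
tool_rot: [-0.001, 0.991, 0.135, -0.005]
wrist_force: [0.4, 1.1, -0.2]
gripper_width: 60.0
finger_force: 0.0
```

```bash
python3 -c "
from h import *
go([554.3,48,145.5],rot(YB))
c=viewer.capture('side'); a=c['image'][120:270,190:390,::-1]; cv2.imwrite('pics/s2.png',cv2.resize(a,None,fx=4,fy=4,interpolation=cv2.INTER_CUBIC))"
```

```text
t 1.98 pos [551.3  45.7 143.2] x axis deg 15.56 z [-0.009  0.    -1.   ] w 60.0 F [ 0.4  1.1 -0.2] ff 0.0 q [-0.02  0.14  1.51 -0.    1.5   1.28]
 lin [ 0.058 -0.023 -0.038]
 twist [-0.018  0.063  0.032]
```

View pics/s2.png

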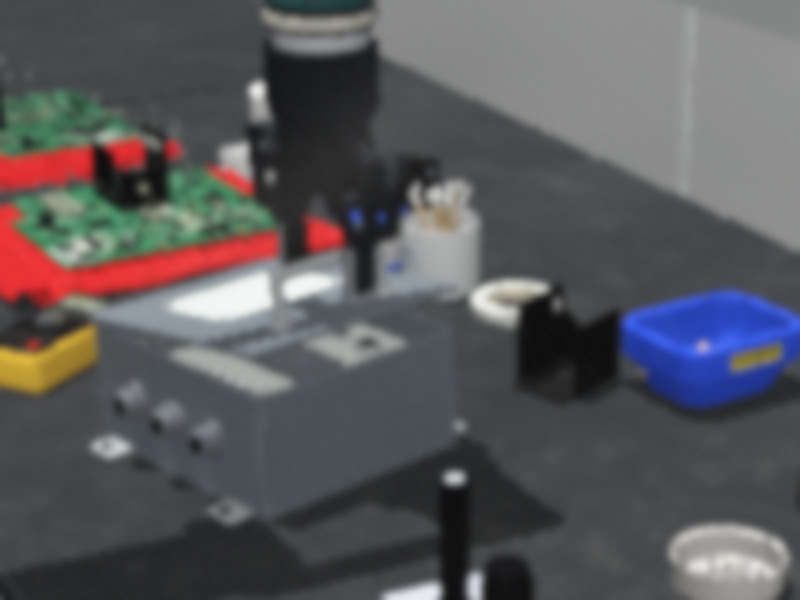

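The crop shows the fingers at about (290,240) and (365,260) over the door, the label at (250,295) and the pin handle at (455,530). I can't tell the bar from the door edge, so I'll project the expected bar and door into the image.

```bash
python3 - <<'E'
from h import *
c=viewer.capture('side'); Wc=c["world_to_cam"];K=c["mtx"]
def pr(p):
    x=Wc[:3,:3]@p+Wc[:3,3]; x=x*[1,-1,-1]; return (K@x)[:2]/x[2]
a=cv2.resize(c['image'][120:270,190:390,::-1],None,fx=4,fy=4,interpolation=cv2.INTER_CUBIC)
yb=np.array([-np.sin(YB),np.cos(YB),0]);xb=np.array([yb[1],-yb[0],0]);H=np.array([512.5,200.7,91])
def D(th,u,r,n): return H+u*xb+(-r*np.cos(th)+n*np.sin(th))*yb+np.array([0,0,r*np.sin(th)+n*np.cos(th)])
def ln(P,Q,col):
    f=lambda p:tuple(((pr(p)-[190,120])*4).astype(int).tolist()); cv2.line(a,f(P),f(Q),col,1)
th=.133
for s in((0,0),):
    ln(D(th,-45,165,41),D(th,45,165,41),(0,0,255))
    e=[D(th,-93,0,6),D(th,93,0,6),D(th,93,194,6),D(th,-93,194,6)]
    for i in range(4): ln(e[i],e[(i+1)%4],(0,255,0))
    b=[H+u*xb-r*yb for u,r in((-90,2),(90,2),(90,192),(-90,192))]
    for i in range(4): ln(b[i],b[(i+1)%4],(0,255,255))
cv2.imwrite('pics/s3.png',a)
E
```

```text
(no output)
```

View pics/s3.png

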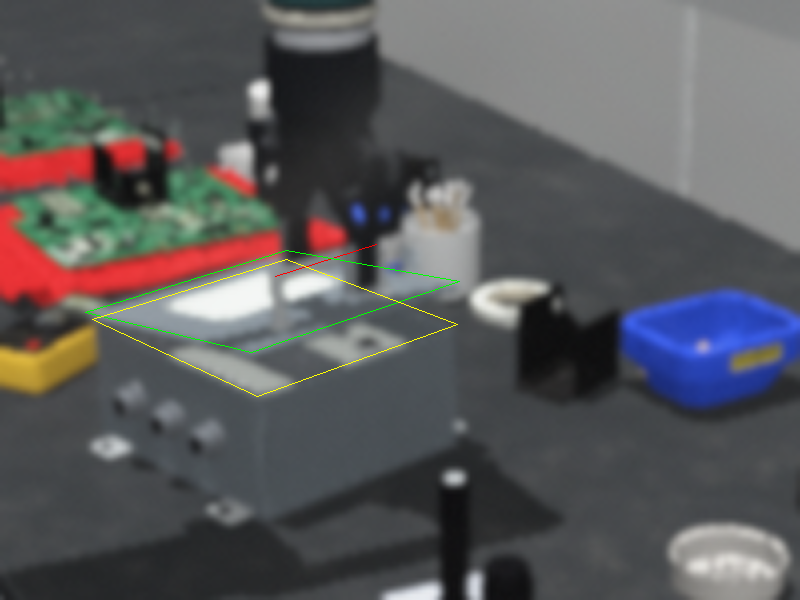

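The model overlay fits: the red bar line lies between the fingers, and the green door and yellow rim match the image. I'll close on the bar.

>>> move_arm --rows '[{"linear":[0.05,-0.02,-0.03],"twist":[0,0,0]},{"linear":[0,0,0],"twist":[0,0,0]},{"linear":[0,0,0],"twist":[0,0,0]},{"linear":[0,0,0],"twist":[0,0,0]}]' --fingers 0 --grip_force 40

```text
clock: 2.58
tool_pos: [556.7, 49.7, 149.6]
tool_rot: [-0.002, 0.991, 0.136, 0.001]
wrist_force: [1.6, 5.6, -0.3]
gripper_width: 8.5
finger_force: 38.9
```

```bash
python3 - <<'E'
from h import *
go([554.3,48,145.5],rot(YB))
s=monitor.get_state()
th=.133
f=lambda t:np.array([-165*np.cos(t)+41*np.sin(t),165*np.sin(t)+41*np.cos(t)])
for t in np.arange(.133,2.0,.15): print(round(t,2),((f(t+.15)-f(t))/60).round(3)) # dy_box, dz
print((f(1.9)-f(.133))/60)
E
```

```text
t 2.58 pos [556.7  49.7 149.6] x axis deg 15.58 z [ 0.001  0.004 -1.   ] w 8.5 F [ 1.6  5.6 -0.3] ff 38.9 q [-0.02  0.14  1.5   0.    1.5   1.28]
 lin [-0.047  0.016  0.068]
 twist [-0.029 -0.016  0.035]
0.13 [0.185 0.382]
0.28 [0.24 0.35]
0.43 [0.29 0.31]
0.58 [0.333 0.263]
0.73 [0.369 0.211]
0.88 [0.396 0.153]
1.03 [0.414 0.092]
1.18 [0.424 0.029]
1.33 [ 0.423 -0.034]
1.48 [ 0.413 -0.097]
1.63 [ 0.394 -0.158]
1.78 [ 0.366 -0.215]
1.93 [ 0.33  -0.267]
[4.17078253 1.33943955]
```

>>> move_arm --rows '[{"linear":[0,-0.09,-0.19],"twist":[0,0,0]},{"linear":[0,-0.1,-0.19],"twist":[0,0,0]},{"linear":[0,-0.12,-0.175],"twist":[0,0,0]},{"linear":[0,-0.12,-0.175],"twist":[0,0,0]},{"linear":[0,0,0],"twist":[0,0,0]}]'

```text
clock: 3.2
tool_pos: [550.2, 73.5, 194.2]
tool_rot: [-0.001, 0.991, 0.136, 0.001]
wrist_force: [2.8, 3.2, -1.8]
gripper_width: 8.4
finger_force: 39.5
```

```bash
cat > arc.py <<'E'
from h import *
import sys
th=float(sys.argv[1])
yb=np.array([-np.sin(YB),np.cos(YB),0]);H=np.array([512.5,200.7,91])
def hp(t): return H+(-165*np.cos(t)+41*np.sin(t))*yb+np.array([0,0,165*np.sin(t)+41*np.cos(t)])
go(hp(th)-[0,0,8],rot(YB))
s=monitor.get_state()["tool_pos"]+[0,0,8]-H
r=np.array([s@yb,s[2]]); print("R",np.hypot(*r),np.hypot(165,41),"theta",np.arctan2(r[1],-r[0])-np.arctan2(41,165))
E
python3 arc.py .433
```

```text
t 3.2 pos [550.2  73.5 194.2] x axis deg 15.6 z [ 0.003  0.002 -1.   ] w 8.4 F [ 2.8  3.2 -1.8] ff 39.5 q [0.03 0.11 1.44 0.   1.59 1.33]
 lin [-0.047 -0.002  0.079]
 twist [-0.006 -0.02   0.037]
R 173.113213089878 170.01764614298128 theta 0.45395211505239513
```

>>> move_arm --rows '[{"linear":[0,-0.145,-0.155],"twist":[0,0,0]},{"linear":[0,-0.145,-0.155],"twist":[0,0,0]},{"linear":[0,-0.165,-0.13],"twist":[0,0,0]},{"linear":[0,-0.165,-0.13],"twist":[0,0,0]},{"linear":[0,-0.185,-0.105],"twist":[0,0,0]}]'

```text
clock: 3.82
tool_pos: [538.6, 116.1, 235.2]
tool_rot: [0.003, 0.991, 0.134, 0.003]
wrist_force: [6.4, -4.8, 1.0]
gripper_width: 8.2
finger_force: 39.1
```

>>> move_arm --rows '[{"linear":[0,-0.185,-0.105],"twist":[0,0,0]},{"linear":[0,-0.2,-0.075],"twist":[0,0,0]},{"linear":[0,-0.2,-0.075],"twist":[0,0,0]},{"linear":[0,-0.205,-0.045],"twist":[0,0,0]},{"linear":[0,-0.205,-0.045],"twist":[0,0,0]}]'

```text
clock: 4.45
tool_pos: [523.2, 173.4, 259.0]
tool_rot: [0.003, 0.991, 0.133, 0.005]
wrist_force: [3.7, -7.8, 14.6]
gripper_width: 8.4
finger_force: 41.5
```

```bash
python3 arc.py 1.183
```

```text
t 4.45 pos [523.2 173.4 259. ] x axis deg 15.32 z [ 0.01  -0.006 -1.   ] w 8.4 F [ 3.7 -7.8 14.6] ff 41.5 q [ 0.22  0.08  1.34 -0.01  1.71  1.52]
 lin [-0.052 -0.08   0.128]
 twist [ 0.058 -0.061  0.002]
R 178.37365963845605 170.01764614298128 theta 1.1629847508330258
```

>>> move_arm --rows '[{"linear":[0,-0.21,-0.05],"twist":[0,0,0]},{"linear":[0,-0.21,-0.05],"twist":[0,0,0]},{"linear":[0,-0.21,0.0],"twist":[0,0,0]},{"linear":[0,-0.21,0.015],"twist":[0,0,0]},{"linear":[0,0,0],"twist":[0,0,0]}]'

```text
clock: 5.08
tool_pos: [509.1, 224.8, 261.7]
tool_rot: [0.001, 0.991, 0.135, 0.004]
wrist_force: [5.5, 2.0, 2.3]
gripper_width: 8.3
finger_force: 39.4
```

```bash
python3 arc.py 1.483;python3 -c "
from h import *
c=viewer.capture('side'); a=c['image'][80:260,180:420,::-1]; cv2.imwrite('pics/s4.png',cv2.resize(a,None,fx=3.3,fy=3.3,interpolation=cv2.INTER_CUBIC))"
```

```text
t 5.08 pos [509.1 224.8 261.7] x axis deg 15.51 z [ 0.007 -0.    -1.   ] w 8.3 F [5.5 2.  2.3] ff 39.4 q [ 0.32  0.09  1.33 -0.    1.72  1.62]
 lin [-0.053 -0.039  0.178]
 twist [ 0.015 -0.05   0.026]
R 180.27137316055587 170.01764614298128 theta 1.4613142101795027
```

View pics/s4.png

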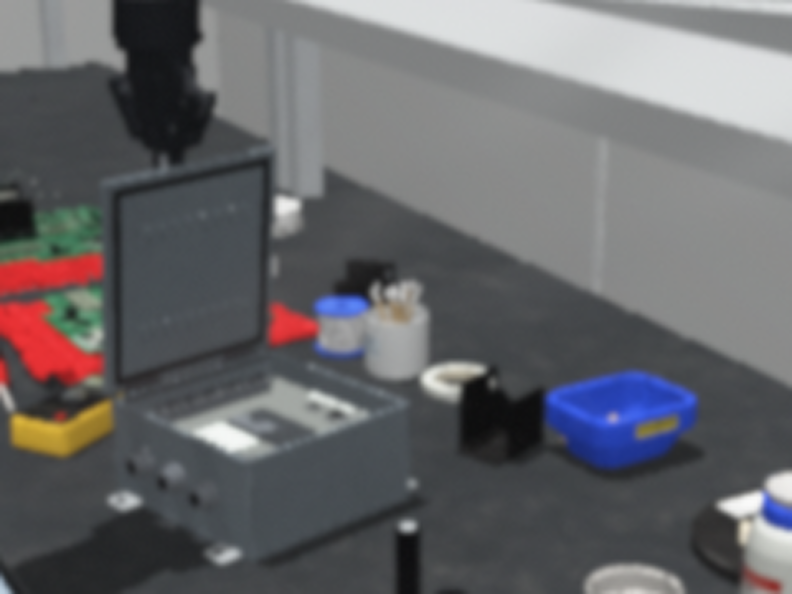

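The door is about upright, from (110,280) to (270,250), with the gripper behind it. The guard and apertures are visible at (265,425).

>>> move_arm --rows '[{"linear":[0,-0.21,0.045],"twist":[0,0,0]},{"linear":[0,-0.2,0.05],"twist":[0,0,0]},{"linear":[0,-0.2,0.075],"twist":[0,0,0]},{"linear":[0,-0.2,0.08],"twist":[0,0,0]},{"linear":[0,-0.18,0.1],"twist":[0,0,0]}]'

```text
clock: 5.75
tool_pos: [494.8, 277.8, 244.8]
tool_rot: [0.006, 0.991, 0.133, 0.006]
wrist_force: [0.6, -9.0, 22.2]
gripper_width: 7.3
finger_force: 73.8
```

>>> move_arm --rows '[{"linear":[0,-0.04,0.02],"twist":[0,0,0]},{"linear":[0,0,0],"twist":[0,0,0]}]'

```text
clock: 6.0
tool_pos: [494.5, 278.8, 244.4]
tool_rot: [0.007, 0.991, 0.133, 0.007]
wrist_force: [2.4, -8.9, 17.5]
gripper_width: 7.4
finger_force: 77.9
```

```bash
python3 arc.py 1.85
```

```text
t 6.0 pos [494.5 278.8 244.4] x axis deg 15.28 z [ 0.015 -0.012 -1.   ] w 7.4 F [ 2.4 -8.9 17.5] ff 77.9 q [ 0.42  0.12  1.33 -0.02  1.68  1.73]
 lin [-0.056 -0.083  0.232]
 twist [ 0.109 -0.082 -0.003]
R 180.15761336342734 170.01764614298128 theta 1.7879887998075006
```

>>> move_arm --rows '[{"linear":[0,0,0],"twist":[0,0,0]},{"linear":[0,0,0],"twist":[0,0,0]},{"linear":[0,0,0],"twist":[-0.75,0,0]},{"linear":[0,0,0],"twist":[-0.75,0,0]},{"linear":[0,0,0],"twist":[0,0,0]}]' --fingers 18

```text
clock: 6.62
tool_pos: [490.0, 284.9, 237.3]
tool_rot: [0.104, 0.985, 0.135, 0.014]
wrist_force: [-0.1, -0.2, -0.1]
gripper_width: 18.5
finger_force: 0.1
```

```bash
python3 arc.py 1.85
```

```text
t 6.62 pos [490.  284.9 237.3] x axis deg 15.62 z [ 0.055 -0.201 -0.978] w 18.5 F [-0.1 -0.2 -0.1] ff 0.1 q [ 0.54  0.17  1.3  -0.2   1.72  1.81]
 lin [-0.009  0.012  0.122]
 twist [1.504 0.004 0.041]
R 177.20763737783108 170.01764614298128 theta 1.841330326477777
```

>>> move_arm --rows '[{"linear":[0,0,-0.3],"twist":[0,0,0]},{"linear":[0,0,-0.5],"twist":[0,0,0]},{"linear":[0,0,-0.6],"twist":[0,0,0]},{"linear":[0,0,-0.6],"twist":[0,0,0]},{"linear":[0,0,0],"twist":[0,0,0]}]'

```text
clock: 7.25
tool_pos: [484.6, 308.8, 360.1]
tool_rot: [0.101, 0.986, 0.134, 0.018]
wrist_force: [0.8, -1.1, -0.2]
gripper_width: 17.9
finger_force: 0.0
```

```bash
cat > m2.py <<'E'
from h import *
go([482,-263.5,330],rot(0))
yb=np.array([-np.sin(YB),np.cos(YB),0]);xb=np.array([yb[1],-yb[0],0]);H=np.array([512.5,200.7,91])
for n in("top","side"):
    c=viewer.capture(n); np.savez(n+"1.npz",**c)
    P=pts(c); q=P-H; L=np.stack([q@xb,q@yb,P[...,2]],-1)
    m=(L[...,1]>-10)&(L[...,1]<90)&(abs(L[...,0])<93)&(L[...,2]>110)&(L[...,2]<285)
    l=L[m]; A=np.c_[l[:,2],np.ones(len(l))]
    k=l[:,1]<60
    if k.sum()>20: s=np.polyfit(l[k,2],l[k,1],1); print(n,"door n",k.sum(),"theta",np.pi/2+np.arctan(s[0]))
    # interior view crop rectified
    m=(abs(L[...,0])<95)&(L[...,1]>-200)&(L[...,1]<5)&(L[...,2]>50)
    i=np.argwhere(m); (r0,c0),(r1,c1)=i.min(0),i.max(0); print(r0,r1,c0,c1)
    a=c["image"][r0-4:r1+4,c0-4:c1+4,::-1]; f=min(390/a.shape[1],590/a.shape[0]); cv2.imwrite(f"pics/i{n}.png",cv2.resize(a,None,fx=f,fy=f,interpolation=cv2.INTER_CUBIC))
a,b=cv2.imread("pics/itop.png"),cv2.imread("pics/iside.png"); h=max(a.shape[0],b.shape[0])
p=lambda x:cv2.copyMakeBorder(x,0,h-x.shape[0],0,10,0); cv2.imwrite("pics/i1.png",np.hstack([p(a),p(b)])); print(a.shape,b.shape)
E
python3 m2.py
```

```text
t 7.25 pos [484.6 308.8 360.1] x axis deg 15.52 z [ 0.063 -0.195 -0.979] w 17.9 F [ 0.8 -1.1 -0.2] ff 0.0 q [ 0.58  0.19  1.03 -0.22  1.96  1.8 ]
 lin [-2.598  8.888  2.345]
 twist [ 1.456 -0.26   1.927]
top door n 1414 theta 1.8388466294144385
186 255 202 275
side door n 3138 theta 1.833070606136054
174 233 210 304
(371, 390, 3) (256, 390, 3)
```

View pics/i1.png

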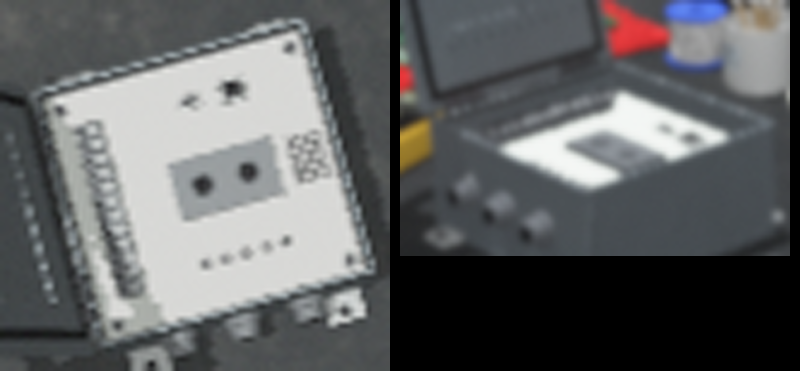

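Left panel (top view): the guard is at (228,178), with the reset aperture, nearer the hinge, at (203,184) and the mode aperture at (249,172). The door leans back, measured at 1.83 rad. I'll locate the apertures by ray intersection with z=72 in both views.

```bash
cat > m3.py <<'E'
from h import *
yb=np.array([-np.sin(YB),np.cos(YB),0]);xb=np.array([yb[1],-yb[0],0]);B=np.array([512.5,200.7,0])-97*yb
N=8
def rect(c):  # rectified plan view of guard surroundings at z=72, 0.25 mm/px, box frame +-50mm
    K,W=c["mtx"],c["world_to_cam"]; g=np.arange(-55,55,.25)
    X,Y=np.meshgrid(g,g); P=B+X[...,None]*xb+Y[...,None]*yb+np.array([0,0,72.])
    x=(P@W[:3,:3].T+W[:3,3])*[1,-1,-1]; p=x@K.T; p=p[...,:2]/p[...,2:]
    return g,cv2.remap(c["image"],p[...,0].astype(np.float32),p[...,1].astype(np.float32),cv2.INTER_CUBIC)
out=[]
for n in("top","side"):
    c=dict(np.load(n+"1.npz")); g,r=rect(c); gr=cv2.cvtColor(r,cv2.COLOR_RGB2GRAY); out.append(r[::-1])
    print(n,np.percentile(gr,[1,5,25,50,75,95]))
    # hinge-side aperture: darkest blob
    for y0 in(1,-31):
        best=None
        sub=(abs(g[None,:])<18)&(abs(g[:,None]-y0-0)<13)
        b=cv2.GaussianBlur(gr,(0,0),6).astype(float); b[~sub]=999; i=np.unravel_index(b.argmin(),b.shape)
        m=(gr<gr[sub].min()*.6+.4*np.median(gr[sub]))&sub; iy,ix=np.nonzero(m)
        print("  ap",y0,"min at",g[i[1]],g[i[0]],"centroid",g[ix].mean().round(2),g[iy].mean().round(2),"n mm2",m.sum()/16)
    m=((gr<185)&(abs(g[None,:])<36)&(abs(g[:,None]+15)<50)).astype(np.uint8); nl,lab,st,ce=cv2.connectedComponentsWithStats(m); k=1+st[1:,4].argmax()
    x,y,w,h=st[k][:4]; print("  guard x",g[x],g[x+w-1],"y",g[y],g[y+h-1],w/4,h/4)
cv2.imwrite("pics/rect.png",np.hstack(out)[...,::-1])
E
python3 m3.py
```

```text
top [ 67. 149. 175. 215. 216. 217.]
  ap 1 min at 3.5 3.5 centroid 2.85 3.5 n mm2 95.125
  ap -31 min at 3.25 -30.0 centroid 3.28 -28.43 n mm2 98.0
  guard x -18.75 24.0 y -50.75 23.25 43.0 74.25
side [111. 124. 152. 224. 243. 245.]
  ap 1 min at -4.0 -1.0 centroid -4.68 -0.29 n mm2 147.0
  ap -31 min at -3.0 -33.5 centroid -2.66 -32.09 n mm2 111.0625
  guard x -31.0 16.5 y -55.0 18.0 47.75 73.25
```

View pics/rect.png

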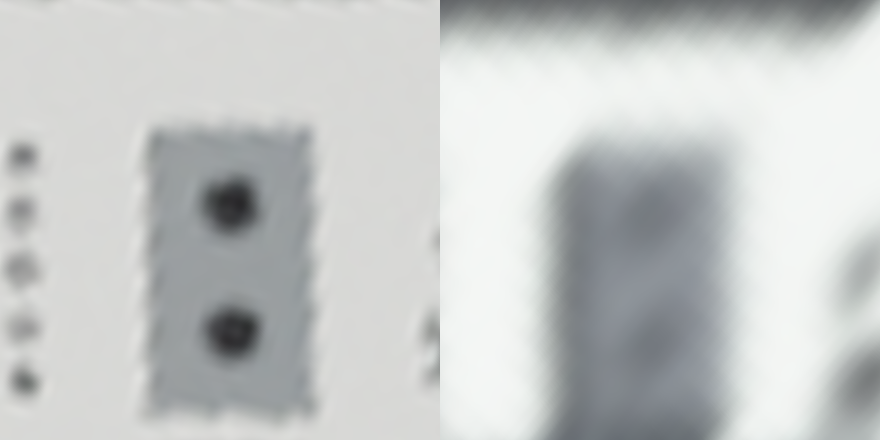

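Left (top view): crisp apertures at about x +2.8, y +3 and -29 mm in the box frame. Right (side view): blurrier, near x -1. The two cameras straddle the box model by about 2 mm, so the mean puts the reset aperture at box x≈0, y≈1. Next I untilt and go for the pin.

>>> move_arm --rows '[{"linear":[0,0,0],"twist":[0.73,-0.13,0]},{"linear":[0,0,0],"twist":[0.73,-0.13,0]},{"linear":[0,0.5,0],"twist":[0,0,0]},{"linear":[0,0.9,0],"twist":[0,0,0]},{"linear":[0,0,0],"twist":[0,0,0]}]' --fingers 50

```text
clock: 7.98
tool_pos: [506.6, 224.0, 353.4]
tool_rot: [0.006, 0.991, 0.13, -0.019]
wrist_force: [-0.8, 0.4, 0.0]
gripper_width: 50.4
finger_force: 0.0
```

```bash
cat >> h.py <<'E'
def plan(p,yaw,n,nr):
    s=monitor.get_state(); y0=s["tool_rot"]; Rc=R.from_quat([y0[1],y0[2],y0[3],y0[0]]); go(p,rot(yaw))
    rv=(Rc.inv()*rot(yaw)).as_rotvec()/nr; d=(np.array(p)-s["tool_pos"])/n/60
    for i in range(n):
        print(i,Rc.inv().apply(d).round(2).tolist(),(np.degrees(rv)/8).round(2).tolist() if i<nr else 0)
        if i<nr: Rc=Rc*R.from_rotvec(rv)
E
python3 -c "
from h import *
plan([482,-263.5,240],np.pi/2,10,10)"
```

```text
t 7.97 pos [506.6 224.  353.4] x axis deg 14.97 z [-0.036 -0.016 -0.999] w 50.4 F [-0.8  0.4  0. ] ff 0.0 q [ 0.32  0.13  1.11 -0.    1.95  1.62]
 lin [-2.419  7.731  2.037]
 twist [-0.145  0.271 -9.376]
0 [-0.24, 0.77, 0.2] [-0.01, 0.03, -0.94]
1 [-0.34, 0.73, 0.2] [-0.01, 0.03, -0.94]
2 [-0.44, 0.68, 0.2] [-0.01, 0.03, -0.94]
3 [-0.52, 0.62, 0.2] [-0.01, 0.03, -0.94]
4 [-0.6, 0.55, 0.2] [-0.01, 0.03, -0.94]
5 [-0.67, 0.46, 0.2] [-0.01, 0.03, -0.94]
6 [-0.72, 0.37, 0.2] [-0.01, 0.03, -0.94]
7 [-0.76, 0.27, 0.2] [-0.01, 0.03, -0.94]
8 [-0.79, 0.17, 0.19] [-0.01, 0.03, -0.94]
9 [-0.81, 0.07, 0.19] [-0.01, 0.03, -0.94]
```

>>> move_arm --rows '[{"linear":[-0.24,0.77,0.0],"twist":[0,0,-0.94]},{"linear":[-0.34,0.73,0.1],"twist":[0,0,-0.94]},{"linear":[-0.44,0.68,0.2],"twist":[0,0,-0.94]},{"linear":[-0.52,0.62,0.2],"twist":[0,0,-0.94]},{"linear":[-0.6,0.55,0.2],"twist":[0,0,-0.94]}]'

```text
clock: 8.6
tool_pos: [494.8, -16.3, 315.4]
tool_rot: [-0.002, 0.894, 0.448, -0.019]
wrist_force: [1.0, 0.6, 0.6]
gripper_width: 50.2
finger_force: 0.0
```

>>> move_arm --rows '[{"linear":[-0.67,0.46,0.2],"twist":[0,0,-0.94]},{"linear":[-0.72,0.37,0.2],"twist":[0,0,-0.94]},{"linear":[-0.76,0.27,0.2],"twist":[0,0,-0.94]},{"linear":[-0.79,0.17,0.2],"twist":[0,0,-0.94]},{"linear":[-0.81,0.07,0.2],"twist":[0,0,-0.94]}]'

```text
clock: 9.22
tool_pos: [483.2, -259.8, 259.3]
tool_rot: [-0.008, 0.702, 0.712, -0.017]
wrist_force: [0.2, 0.6, 0.3]
gripper_width: 49.8
finger_force: 0.0
```

>>> move_arm --rows '[{"linear":[0,0,0],"twist":[0,0,0]},{"linear":[0,0,0],"twist":[0,0,0]}]'

```text
clock: 9.48
tool_pos: [483.5, -258.3, 260.2]
tool_rot: [-0.008, 0.704, 0.71, -0.017]
wrist_force: [-0.4, 0.0, 0.0]
gripper_width: 50.0
finger_force: 0.0
```

```bash
python3 -c "
from h import *
go([482,-263.5,170],rot(np.pi/2))"
```

```text
t 9.47 pos [ 483.5 -258.3  260.2] x axis deg 90.5 z [-0.034 -0.013 -0.999] w 50.0 F [-0.4  0.   0. ] ff 0.0 q [-0.58  0.1   1.32 -0.03  1.74 -0.59]
 lin [-0.067  0.026  1.505]
 twist [-0.246  0.092  0.06 ]
```

>>> move_arm --rows '[{"linear":[-0.07,0.03,0],"twist":[-0.24,0.09,0.06]},{"linear":[0,0,0.7],"twist":[0,0,0]},{"linear":[0,0,0.7],"twist":[0,0,0]},{"linear":[0,0,0],"twist":[0,0,0]},{"linear":[0,0,0],"twist":[0,0,0]}]'

```text
clock: 10.1
tool_pos: [486.4, -263.6, 179.2]
tool_rot: [0.003, 0.707, 0.708, -0.0]
wrist_force: [-0.5, 0.3, 0.2]
gripper_width: 49.8
finger_force: 0.0
```

```bash
python3 - <<'E'
from h import *
go([482,-263.5,102],rot(np.pi/2))
c=viewer.capture('side'); np.savez('side2.npz',**c)
a=c['image'][190:330,240:390,::-1]; cv2.imwrite('pics/s5.png',cv2.resize(a,None,fx=4,fy=4,interpolation=cv2.INTER_CUBIC))
E
```

```text
t 10.1 pos [ 486.4 -263.6  179.2] x axis deg 90.07 z [ 0.003 -0.004 -1.   ] w 49.8 F [-0.5  0.3  0.2] ff 0.0 q [-0.6   0.11  1.47 -0.    1.56 -0.6 ]
 lin [ 0.007 -0.077  1.287]
 twist [0.024 0.028 0.009]
```

View pics/s5.png

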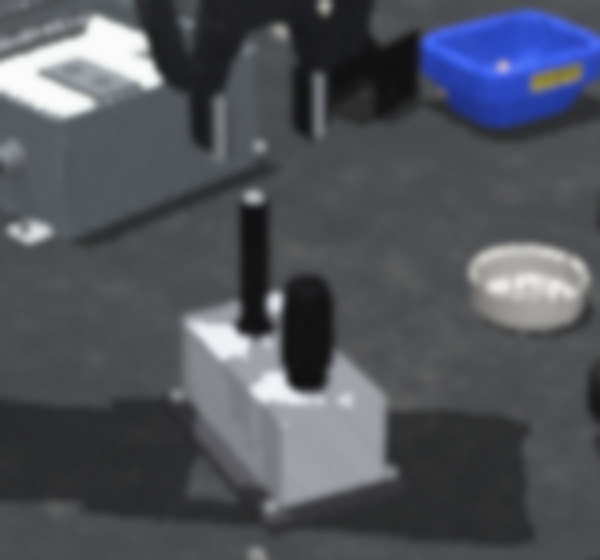

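The fingertips at (205,150) and (308,135) have their midpoint at (257,142), straight above the pin top at (255,195), so they're aligned. I'll descend and grip.

>>> move_arm --rows '[{"linear":[0,-0.07,0.3],"twist":[0,0,0]},{"linear":[0,0,0.5],"twist":[0,0,0]},{"linear":[0,0,0.48],"twist":[0,0,0]},{"linear":[0,0,0],"twist":[0,0,0]}]'

```text
clock: 10.65
tool_pos: [479.5, -262.7, 97.4]
tool_rot: [-0.002, 0.707, 0.707, -0.001]
wrist_force: [-0.4, -0.8, -0.7]
gripper_width: 50.1
finger_force: 0.0
```

>>> move_arm --rows '[{"linear":[0,0,0],"twist":[0,0,0]},{"linear":[0,0,0],"twist":[0,0,0]},{"linear":[0,0,0],"twist":[0,0,0]},{"linear":[0,0,0],"twist":[0,0,0]}]' --fingers 0 --grip_force 60

```text
clock: 11.15
tool_pos: [482.4, -264.5, 102.3]
tool_rot: [0.003, 0.707, 0.707, -0.0]
wrist_force: [0.3, 0.4, 6.6]
gripper_width: 14.5
finger_force: 58.4
```

```bash
python3 -c "
from h import *
go([482,-263.5,102],rot(np.pi/2))"
```

```text
t 11.15 pos [ 482.4 -264.5  102.3] x axis deg 90.04 z [ 0.004 -0.005 -1.   ] w 14.5 F [0.3 0.4 6.6] ff 58.4 q [-0.6   0.15  1.58 -0.    1.4  -0.6 ]
 lin [ 0.017 -0.006  0.005]
 twist [0.025 0.033 0.006]
```

>>> move_arm --rows '[{"linear":[0,0,-0.3],"twist":[0,0,0]},{"linear":[0,0,-0.6],"twist":[0,0,0]},{"linear":[0,0,-0.7],"twist":[0,0,0]},{"linear":[0,0,-0.5],"twist":[0,0,0]},{"linear":[0,0,0],"twist":[0,0,0]}]'

```text
clock: 11.78
tool_pos: [482.4, -264.3, 230.4]
tool_rot: [0.004, 0.707, 0.707, -0.0]
wrist_force: [0.7, -0.1, -0.5]
gripper_width: 14.8
finger_force: 58.4
```

>>> move_arm --rows '[{"linear":[0.6,0.1,0],"twist":[0,0,0]},{"linear":[0.9,0.15,0],"twist":[0,0,0]},{"linear":[0.9,0.15,0],"twist":[0,0,0]},{"linear":[0.9,0.15,0],"twist":[0,0,0]},{"linear":[0.9,0.15,0],"twist":[0,0,0]}]'

```text
clock: 12.4
tool_pos: [522.2, -9.7, 223.9]
tool_rot: [-0.0, 0.707, 0.707, -0.002]
wrist_force: [0.9, 0.7, -1.1]
gripper_width: 14.4
finger_force: 58.4
```

```bash
python3 -c "
from h import *
go([537.8,108.1,200],rot(np.pi/2))"
```

```text
t 12.4 pos [522.2  -9.7 223.9] x axis deg 90.03 z [-0.003 -0.002 -1.   ] w 14.4 F [ 0.9  0.7 -1.1] ff 58.4 q [-0.13  0.03  1.47 -0.    1.65 -0.13]
 lin [1.964 0.261 0.393]
 twist [-0.02   0.014  0.003]
```

>>> move_arm --rows '[{"linear":[0.9,0.13,0],"twist":[0,0,0]},{"linear":[0.7,0.1,0],"twist":[0,0,0]},{"linear":[0.27,0,0],"twist":[0,0,0]},{"linear":[0,0,0],"twist":[0,0,0]},{"linear":[0,0,0],"twist":[0,0,0]}]'

```text
clock: 13.02
tool_pos: [536.6, 99.4, 225.0]
tool_rot: [0.001, 0.707, 0.707, -0.001]
wrist_force: [-0.3, 0.1, 0.2]
gripper_width: 14.3
finger_force: 58.5
```

```bash
python3 - <<'E'
from h import *
go([537.8,108.1,200],rot(np.pi/2))
T=monitor.get_state()["tool_pos"]; yb=np.array([-np.sin(YB),np.cos(YB),0]);xb=np.array([yb[1],-yb[0],0]);B=np.array([512.5,200.7,0])-97*yb
ims=[]
for n in("side","top"):
    c=viewer.capture(n); np.savez(n+"3.npz",**c); W=c["world_to_cam"];K=c["mtx"]
    def pr(p):
        x=(W[:3,:3]@p+W[:3,3])*[1,-1,-1]; return (K@x)[:2]/x[2]
    P=pts(c); 
    m=(np.hypot(P[...,0]-T[0],P[...,1]-T[1])<25)&(P[...,2]>T[2]-95)&(P[...,2]<T[2]-20)
    q=P[m]; print(n,"near tool",len(q))
    for lo in range(-95,-20,12):
        k=q[(q[:,2]-T[2]>=lo)&(q[:,2]-T[2]<lo+12)]
        if len(k): print("  ",lo,len(k),(k.mean(0)-T).round(1))
    tip=T-[0,0,87]; mo=B+yb+[0,0,72]; print(" tip px",pr(tip),"mouth px",pr(mo))
    o=pr(mo).astype(int)-[30,60 if n=="side" else 40]; a=c["image"][o[1]:o[1]+90,o[0]:o[0]+75,::-1]; a=cv2.resize(a,None,fx=5,fy=5,interpolation=cv2.INTER_CUBIC)
    for p,col in((tip,(0,0,255)),(mo,(0,255,0)),(mo-32*yb,(255,0,0))): cv2.circle(a,tuple(((pr(p)-o+.5)*5).astype(int).tolist()),3,col,1)
    ims.append(a)
cv2.imwrite("pics/s6.png",np.hstack(ims))
E
```

```text
t 13.03 pos [536.6  99.4 225. ] x axis deg 89.96 z [-0.001 -0.003 -1.   ] w 14.3 F [-0.3  0.1  0.2] ff 58.5 q [ 0.08  0.08  1.41 -0.    1.65  0.08]
 lin [0.146 0.021 0.416]
 twist [-0.005  0.023 -0.005]
side near tool 81
   -95 1 [ -0.8   0.2 -87.1]
   -83 4 [ -0.8  -0.5 -79.5]
   -71 9 [ -1.4  -0.4 -64.2]
   -59 7 [ -1.2  -1.  -52.3]
   -47 28 [ -2.5  -5.2 -39.6]
   -35 24 [ -1.4  -3.4 -29. ]
   -23 8 [ -0.1  -4.5 -21.1]
 tip px [258.29406717 185.92469435] mouth px [258.36281184 206.64112345]
top near tool 0
 tip px [242.03872226 218.08485644] mouth px [240.59245429 220.5949257 ]
```

View pics/s6.png

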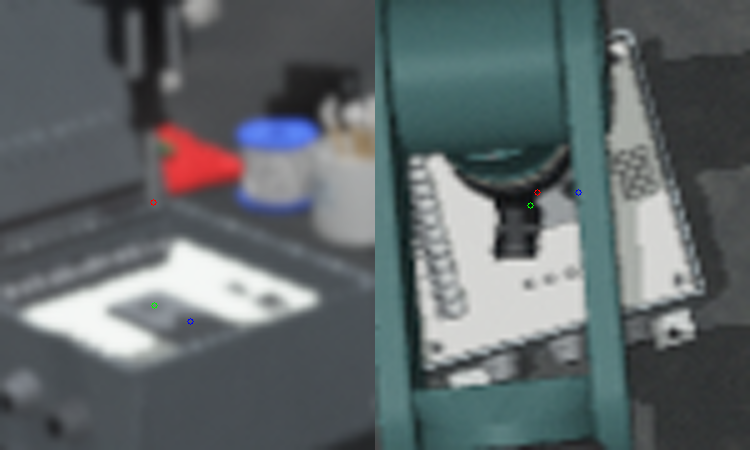

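The side panel shows the pin hanging straight, with its tip right at the red predicted point (153,202), and the mouth marker (155,305) on the guard. The top view is blocked by the arm. To tie the box to the pin in the same camera, I'll fit the box's outer walls from the side depth.

```bash
python3 - <<'E'
from h import *
yb=np.array([-np.sin(YB),np.cos(YB),0]);xb=np.array([yb[1],-yb[0],0]);B=np.array([512.5,200.7,0])-97*yb
for f in("side0","side1","side3"):
    P=pts(dict(np.load(f+".npz"))); L=np.stack([(P-B)@xb,(P-B)@yb,P[...,2]],-1).reshape(-1,3); L=L[~np.isnan(L).any(1)]
    m=(abs(L[:,1]+95)<9)&(abs(L[:,0])<75)&(L[:,2]>20)&(L[:,2]<75); q=L[m]; c=np.polyfit(q[:,0],q[:,1],1)
    print(f,"-y wall",m.sum(),np.median(q[:,1]),"slope",c[0])
    m=(abs(L[:,0]+90)<6)&(abs(L[:,1])<80)&(L[:,2]>65)&(L[:,2]<84); q=L[m]; print("  -x wall",m.sum(),np.median(q[:,0]),"slope",np.polyfit(q[:,1],q[:,0],1)[0] if len(q)>5 else 0)
    m=(abs(L[:,0])<60)&(L[:,1]<50)&(L[:,1]>-60)&(abs(L[:,2]-66)<12); print("  plate z",np.median(L[m][:,2]),m.sum())
# pin in side3: column centroid vs prediction
c=dict(np.load("side3.npz")); W=c["world_to_cam"];K=c["mtx"]; T=np.array([536.6,99.4,225.])
g=cv2.cvtColor(c["image"],cv2.COLOR_RGB2GRAY).astype(float)
for dz in(-25,-35,-55,-62,-70,-78):
    x=(W[:3,:3]@(T+[0,0,dz])+W[:3,3])*[1,-1,-1]; u,v=(K@x)[:2]/x[2]; r=int(round(v)); print(dz,round(u,1),r,g[r,int(u)-8:int(u)+10].astype(int).tolist())
E
```

```text
side0 -y wall 718 -94.54025846721163 slope -0.0034238579118585385
  -x wall 27 -89.66927520486641 slope 0.03943008446439603
  plate z 66.05486961612053 339
side1 -y wall 749 -94.43436963880285 slope -0.003685615051898733
  -x wall 213 -89.93064233006619 slope 0.0009963840443073782
  plate z 65.64517587737623 518
side3 -y wall 754 -94.49498137202433 slope -0.005190025493348175
  -x wall 213 -89.88596829370816 slope 0.0028368529577063317
  plate z 65.81537111913883 522
-25 257.4 165 [92, 93, 94, 89, 76, 53, 36, 32, 34, 35, 44, 61, 76, 80, 77, 76, 75, 75]
-35 257.6 168 [99, 96, 93, 89, 78, 59, 42, 36, 36, 38, 41, 51, 66, 76, 79, 80, 79, 78]
-55 257.9 175 [91, 92, 93, 94, 94, 91, 84, 82, 96, 106, 99, 99, 106, 109, 110, 110, 109, 107]
-62 258.0 177 [92, 92, 93, 94, 94, 93, 87, 84, 94, 102, 94, 90, 91, 96, 105, 111, 111, 109]
-70 258.1 180 [92, 92, 94, 94, 94, 93, 93, 100, 106, 101, 101, 105, 109, 110, 109, 108, 105, 105]
-78 258.2 183 [74, 70, 64, 61, 58, 60, 68, 89, 103, 100, 96, 98, 96, 93, 91, 86, 80, 75]
```

>>> move_arm --rows '[{"linear":[0.15,0.02,0],"twist":[0,0,0]},{"linear":[0,0,0.4],"twist":[0,0,0]},{"linear":[0,0,0.4],"twist":[0,0,0]},{"linear":[0,0,0],"twist":[0,0,0]},{"linear":[0,0,0],"twist":[0,0,0]}]'

```text
clock: 13.75
tool_pos: [538.5, 109.6, 178.4]
tool_rot: [0.001, 0.707, 0.707, -0.0]
wrist_force: [0.4, 0.7, 0.7]
gripper_width: 14.6
finger_force: 58.5
```

```bash
python3 -c "
from h import *
go([538,108.5,171],rot(np.pi/2))"
```

```text
t 13.75 pos [538.5 109.6 178.4] x axis deg 90.03 z [ 0.002 -0.002 -1.   ] w 14.6 F [0.4 0.7 0.7] ff 58.5 q [ 0.1   0.11  1.48 -0.    1.56  0.1 ]
 lin [-0.019 -0.009  0.124]
 twist [0.012 0.015 0.003]
```

>>> move_arm --rows '[{"linear":[-0.015,-0.01,0.15],"twist":[0,0,0]},{"linear":[0,0,0.15],"twist":[0,0,0]},{"linear":[0,0,0.12],"twist":[0,0,0]},{"linear":[0,0,0],"twist":[0,0,0]},{"linear":[0,0,0],"twist":[0,0,0]}]'

```text
clock: 14.38
tool_pos: [537.5, 108.7, 152.3]
tool_rot: [0.001, 0.707, 0.707, -0.001]
wrist_force: [0.2, 0.5, 0.1]
gripper_width: 14.3
finger_force: 58.5
```

```bash
python3 - <<'E'
from h import *
go([538,108.5,144],rot(np.pi/2))
c=viewer.capture("side"); a=c["image"][150:230,215:315,::-1]; cv2.imwrite("pics/s7.png",cv2.resize(a,None,fx=7,fy=7,interpolation=cv2.INTER_CUBIC))
E
```

```text
t 14.38 pos [537.5 108.7 152.3] x axis deg 90.04 z [ 0.    -0.002 -1.   ] w 14.3 F [0.2 0.5 0.1] ff 58.5 q [ 0.1   0.12  1.52 -0.    1.51  0.1 ]
 lin [-0.003  0.008  0.138]
 twist [0.003 0.016 0.005]
```

View pics/s7.png

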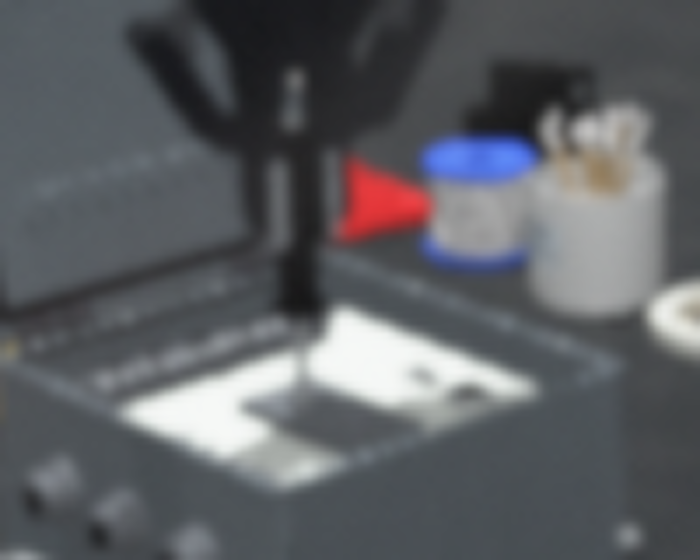

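The pin enters the guard at its hinge-side aperture (303,380) with no contact force. I'll press in small steps.

>>> move_arm --rows '[{"linear":[0,0,0.06],"twist":[0,0,0]},{"linear":[0,0,0.06],"twist":[0,0,0]},{"linear":[0,0,0.06],"twist":[0,0,0]},{"linear":[0,0,0],"twist":[0,0,0]},{"linear":[0,0,0],"twist":[0,0,0]}]' --grip_force 90

```text
clock: 15.05
tool_pos: [537.6, 108.6, 141.9]
tool_rot: [0.001, 0.707, 0.707, -0.0]
wrist_force: [-0.5, -0.9, 3.2]
gripper_width: 14.2
finger_force: 87.7
```

>>> move_arm --rows '[{"linear":[0,0,0.04],"twist":[0,0,0]},{"linear":[0,0,0.03],"twist":[0,0,0]},{"linear":[0,0,0],"twist":[0,0,0]},{"linear":[0,0,0],"twist":[0,0,0]}]'

```text
clock: 15.55
tool_pos: [537.7, 108.7, 138.5]
tool_rot: [0.001, 0.707, 0.707, -0.0]
wrist_force: [-3.1, -0.7, 8.1]
gripper_width: 13.7
finger_force: 88.2
```

```bash
python3 -c "
from h import *
go([538,108.5,139],rot(np.pi/2))"
```

```text
t 15.55 pos [537.7 108.7 138.5] x axis deg 90.05 z [ 0.002 -0.002 -1.   ] w 13.7 F [-3.1 -0.7  8.1] ff 88.2 q [ 0.1   0.13  1.54 -0.    1.48  0.1 ]
 lin [-0.004  0.005 -0.008]
 twist [0.011 0.015 0.006]
```

>>> move_arm --rows '[{"linear":[0,0,0.04],"twist":[0,0,0]},{"linear":[0,0,0.03],"twist":[0,0,0]},{"linear":[0,0,0],"twist":[0,0,0]},{"linear":[0,0,0],"twist":[0,0,0]},{"linear":[0,0,0],"twist":[0,0,0]}]'

```text
clock: 16.18
tool_pos: [538.1, 108.8, 137.8]
tool_rot: [0.002, 0.707, 0.707, 0.001]
wrist_force: [-5.6, -1.0, 19.0]
gripper_width: 14.0
finger_force: 89.7
```

```bash
python3 -c "
from h import *
go([538,108.5,139],rot(np.pi/2))"
```

```text
t 16.18 pos [538.1 108.8 137.8] x axis deg 90.05 z [ 0.004 -0.002 -1.   ] w 14.0 F [-5.6 -1.  19. ] ff 89.7 q [ 0.1   0.13  1.54 -0.    1.47  0.1 ]
 lin [-0.005 -0.002 -0.02 ]
 twist [0.03  0.014 0.006]
```

```bash
python3 -c "
from h import *
print(order.sign_off())"
```

```text
the job is handed in; nothing more can be done
None
```

The job is handed in: the door stands open at about 1.83 rad, past upright, and the gripped pin holds the reset button against its hard stop with about 19 N at the wrist, 16 s in; sign-off gave no pass or fail.

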